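Knock a stone block out of its polishing nest

TASK

The polished stone block sits flush in its nest, too deep to grip. Take the C-shaped knockout hook, bring its upright rod in under the nest, feel for the knockout hole in the underside and push the rod up through it until the stone stands well proud of the rim; then lower the hook out and stand it upright on the table beside the nest. Finally lift the stone out and lay it flat in the middle of the slatted wooden stand without dropping it, leaving the tub, polisher, offcut and disc where they are.

Things in the scene. Friction and masses are not known exactly. Their poses are not given: they have to be found in the camera images.
- nest: Fixed grey-painted metal polishing nest, a bridge on two dark legs. Origin on the table under its pocket's middle; z up, x from its front (robot side) to its back, y along its length. Block 90 (x) by 184 mm (y), underside 90 mm above the table. Legs take |y| from 62 to 92 mm (feet, 8 mm high: |y| 58 to 102, |x| to 65 mm); between them the space below is open from front to back.
- nest_rim (a point): Middle of the nest's pocket (60 mm in x by 104 mm in y) at the rim, 138 mm above the table; axes as the nest's.
- nest_under (a point): Middle of the nest's flat underside, 90 mm above the table; axes as the nest's. The floor here is 10 mm thick with one round knockout hole, 25 mm in diameter, seen only from below: its centre is on this y axis (x = 0) but anywhere from -18 to +18 mm along y, different each time and not measured. Above the hole lies the ejector plate.
- ejector (a joint): Flat steel ejector plate under the stone, filling the pocket; it slides straight up without tilting. Value: its rise in m, 0 (down) to 0.036 (stop). It is stiff: raising it with the stone on it takes 15 to 19 N, pushed anywhere through the hole (the rod meets it 10 mm above the nest's underside), and it stays at the height where it is left.
- stone_center (a point): Centre of the loose stone block, 56 (x) by 100 (y) by 30 mm (z), 0.35 to 0.55 kg, pale marble. It lies on the ejector plate with its top flush with the rim, axes as the nest's, and rises with the plate.
- hook_grip (a point): Grip of the loose knockout hook, 0.45 kg dark steel, a C standing on its foot, open to its +x; z up. The top bar (along x, 18 mm wide and high, x = -84 to +50 mm of this point) is the handle; this point is 171 mm above the foot's underside, right above the rod, nearly above the centre of mass. Post at x = -84 to -68 mm. Lower arm 12 mm high, 30 mm wide, x = -86 to +50 mm.
- hook_foot (a point): Point on the hook's underside straight below the rod; axes as hook_grip. Under the post, x = -88 to -64 mm, a crosspiece 90 mm wide (y) and 12 mm high steadies it; at the front of the lower arm, x = +20 to +50 mm, is a toe weight 36 mm wide and 20 mm high.
- hook_tip (a point): Top end of the hook's upright rod (14 mm in diameter, 60 mm long, standing on the lower arm), 99 mm straight below hook_grip and 72 mm above the foot's underside; axes as hook_grip.
- stand_top (a point): Middle of the top of the fixed slatted wooden drying stand, 200 mm (x) by 180 mm (y), 40 mm high; z up.
- tub: Loose open white plastic tub, 110 mm across, 100 mm high; origin under its centre. Leave alone.
- polisher: Loose orange hand polisher standing on its 110 mm disc, about 210 mm long, 106 mm high; origin under the disc's centre, body towards its +x. Leave alone.
- offcut: Loose reddish stone offcut, 110 x 70 x 25 mm; origin under its centre. Leave alone.
- disc: Loose black rubber disc, 100 mm across, 10 mm thick; origin under its centre. Leave alone.
There are look-alikes about, which are no part of the job. What is meant by the part that bears stone_center is not green, pink or yellow, and is the larger of those in its own colour.

How it is judged:
By the outcome, as a careful person would: the job done as asked, in the order asked, and still so for the second after the job is handed in, with the robot touching nothing.
It also fails if it takes over 67 s, if anything falls off the work surface, if the arm or the gripper's body presses on something with over 40 N, if the wrist force passes 120 N, or if a joint passes its speed limit or range.

ROBOT

A 6-joint arm with a two-finger parallel gripper is mounted at the origin on the work surface. World frame = base frame: x ahead of the robot, y to its left, z up, the work surface at z = 0. Lengths are in m, angles in rad, forces in N, time in s.
With the tool pointing down it reaches from about 0.375 to 0.925 m from the base axis. Payload 5.7 kg.
Tool frame: the origin (TCP) lies midway between the tips of the shut fingers; the grasp point (between the pads) lies 19 mm behind it (ctrl.hold_point_z is the distance from the TCP to the grasp point, in m); y points along the fingers, x is the direction in which the jaws open and shut, and the axes are right-handed (so a half turn about y gives the same grasp; the last joint's range is limited). The gripper opens to 88 mm and grips with 3 to 60 N. Pads are 20 mm wide; open, the fingers measure 115 mm over their backs; the gripper's body (75 mm by 178 mm) begins 61 mm behind the grasp point.
Start: joints at [0.996, 0.359, 1.51, -0, 1.272, -0.115], TCP at [0.266, 0.538, 0.223] pointing down, gripper open.
Joint ranges: [-2.97, 2.97], [-1.01, 2.36], [0.21, 2.38], [-0.96, 4.11], [0.2, 2.71], [-2.98, 2.98]. Speed limits (rad/s): [2.39, 2.39, 3.14, 3.14, 3.14, 3.14].

INTERFACE

Orientations are given as a unit quaternion [x, y, z, w].
In Python, from cell import ctrl, optics gives the robot as it stands. The module is installed in compiled form; this text tells all that it offers.
- The arm moves only by the tool apply_moves, never from a script. Its argument "increments" is one flat list of numbers, 6 for each row, row after row: the shift along the world's x, y, z in cm, then the turn, a rotation vector about the world's x, y, z in degrees. A call has exactly 10 rows; each row is the pose to reach, as a shift and turn from the pose commanded when the call began; what a row does not reach only later rows make up. A row lasts 1/8 s, in which the tool goes at most 62.5 mm and 10.7 degrees, less where a joint would pass 70% of its speed; a pose out of reach is approached as far as the arm can. A call with a gripper value outside its range is refused whole. "grip" is the finger opening in cm, from 0 to 8.78, set as the call begins (left out, the last holds). The fingers move at their own pace and stop on an object; "squeeze" is the grip in N (left out, the last holds). Time passes only in rows, so rows that repeat a pose let the fingers close, or fill a call up. It gives the time, the measured TCP pose, the force and the opening at its end, in the units of the state.
- ctrl.get_state(): the state, without advancing time (a new reading comes with each control period).
- optics.get_image(name): name is "scene" or "top"; returns a dict with "image" (480x640x3 uint8, red, green, blue), "fx", "fy", "cx", "cy" (pixels), "k1" (the pictures are not rectified: a ray, as slopes to the right and down, at radius r is drawn at 1 + k1 r^2 times it, then the intrinsics apply), "xyz" and "rotation" of the camera in the world. Camera axes: x right, y down, z forward; pixel columns grow to the right and rows downward; lengths in m; the calibration is good to about 2 mm. A picture is of the moment at which its call begins. There is no depth.
- ctrl.job_done(): hands the job in, once; it reports no verdict.
The state is a dict: "clock": time; "joint_pos": joint angles; "dq": joint speeds; "tau": joint torques, N m; "position": TCP position; "tool_rot": TCP orientation; "contact_force": force on the tool from outside, world axes, zero at the start; "moment": the same for the moment, N m; "opening": finger opening in m.
Only numpy, scipy, OpenCV 4.12 (cv2) and the standard library are available. Lean on these libraries where they do the work, as an engineer would, in place of code of your own. Each camera call takes 0.05 s, during which the arm holds its last target. There are 200 camera calls.

## Working session

There is one attempt and no reset: what is moved stays moved. The work goes in short steps, Python scripts to look and compute and a tool call to move; the robot and the scene stay as the last step left them, time stands still between calls to the robot, and variables do not carry over. Pictures are saved under pics/ and viewed, about 8 in all and at most 12, crops included, and the job is handed in when it is done.

Besides the shell and the picture viewer there is one more tool, called after "Request:" as name(argument=value, ...) on one line, values as JSON. apply_moves: Moves the arm, as the interface text tells. Its arguments: {"type":"object","properties":{"increments":{"type":"array","items":{"type":"number"}},"grip":{"type":"number"},"squeeze":{"type":"number"}},"required":["increments"]}

```bash
mkdir -p pics; cat > h.py <<'E'
import numpy as np, cv2
from cell import ctrl, optics
def snap(n,f):
    d=optics.get_image(n); np.savez(f'pics/{f}.npz',**d)
    cv2.imwrite(f'pics/{f}.png',d['image'][:,:,::-1]); return d
def load(f): return np.load(f'pics/{f}.npz')
def K(d): return np.array([[d['fx'],0,d['cx']],[0,d['fy'],d['cy']],[0,0,1]],float), np.array([d['k1'],0,0,0,0],float)
def R(d):
    r=np.array(d['rotation'],float)
    if r.size==4:
        from scipy.spatial.transform import Rotation; return Rotation.from_quat(r).as_matrix()
    return r.reshape(3,3)
def pix(d,p):
    k,c=K(d); r=R(d).T; q=(np.atleast_2d(p)-d['xyz'])@r.T
    return cv2.projectPoints(q.astype(float),np.zeros(3),np.zeros(3),k,c)[0][:,0]
def at_z(d,uv,z):
    k,c=K(d); u=cv2.undistortPoints(np.array(uv,float).reshape(-1,1,2),k,c)[:,0]
    v=np.c_[u,np.ones(len(u))]@R(d).T; o=np.array(d['xyz'])
    return o+v*((z-o[2])/v[:,2])[:,None]
def crop(f,x0,y0,x1,y1,s,out):
    im=cv2.imread(f'pics/{f}.png')[y0:y1,x0:x1]
    cv2.imwrite(f'pics/{out}.png',cv2.resize(im,None,fx=s,fy=s,interpolation=cv2.INTER_CUBIC))
E
python3 - <<'E'
from h import *
for n in('scene','top'):
    d=snap(n,n+'0'); print(n,d['xyz'],d['rotation'],d['fx'],d['k1'])
print(ctrl.get_state(), ctrl.hold_point_z)
E
```

```text
scene [1.60935326 0.05348746 0.90956535] [ 0.6224363   0.64074711 -0.32614447 -0.30926683] 566.2351651370468 -0.13048133434493306
top [0.3768852  0.00716062 1.58511704] [ 0.71595006 -0.69592024  0.04527107 -0.03257379] 547.3176414180347 -0.013834480687974935
{'clock': 0.1, 'joint_pos': array([ 9.95896765e-01,  3.59432985e-01,  1.51132822e+00,  9.37986010e-06,
        1.27246482e+00, -1.15077657e-01]), 'dq': array([ 0.00161542, -0.00203809, -0.00099617,  0.00136144,  0.00268155,
       -0.00077549]), 'tau': array([-4.92100335e-04, -5.16356170e+01, -2.71407866e+01,  6.77933847e-02,
        2.75745266e-02, -2.56126469e-05]), 'position': array([0.2659288 , 0.53716428, 0.2218921 ]), 'tool_rot': array([ 0.60103239,  0.37237325, -0.37342071, -0.60054575]), 'contact_force': array([-0.49952239, -0.3403123 , -0.18098996]), 'moment': array([ 0.0198897 , -0.0164492 ,  0.02498909]), 'opening': 0.08775456955155349} 0.0187
```

View pics/scene0.png

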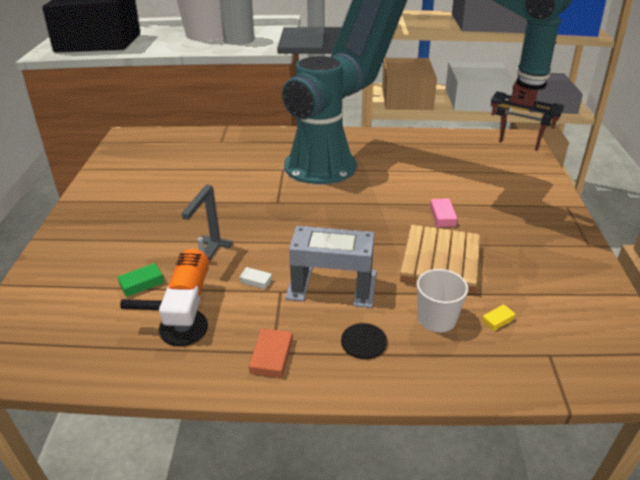

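View pics/top0.png

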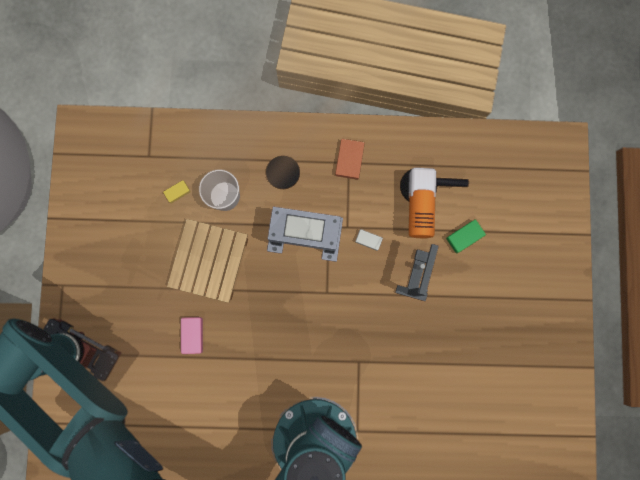

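Scene: hook at (207,225), nest at (333,255), stand (440,255), tub (441,300), polisher (185,295). Candidates for the stone: marble block in the nest at (332,241) scene / (304,229) top, small white block (256,278)/(369,240), and green, pink and yellow blocks. I choose the one in the nest. I'll crop closely to measure it.

```bash
python3 - <<'E'
from h import *
a=cv2.imread('pics/top0.png')
A=cv2.resize(a[195:270,258:348],None,fx=4.4,fy=4.4,interpolation=cv2.INTER_CUBIC)
B=cv2.resize(a[235:310,385:475],None,fx=4.4,fy=4.4,interpolation=cv2.INTER_CUBIC)
cv2.imwrite('pics/c1.png',np.hstack([A,B]))
b=cv2.imread('pics/scene0.png')
A=cv2.resize(b[175:275,165:265],None,fx=4,fy=4,interpolation=cv2.INTER_CUBIC)
B=cv2.resize(b[215:315,280:380],None,fx=4,fy=4,interpolation=cv2.INTER_CUBIC)
cv2.imwrite('pics/c2.png',np.hstack([A,B]))
E
```

```text
(no output)
```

View pics/c1.png

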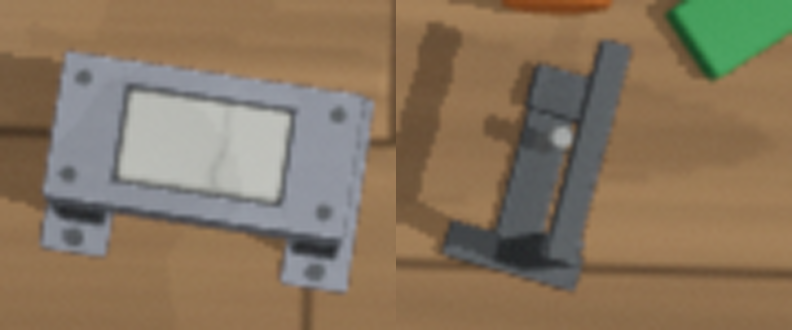

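View pics/c2.png

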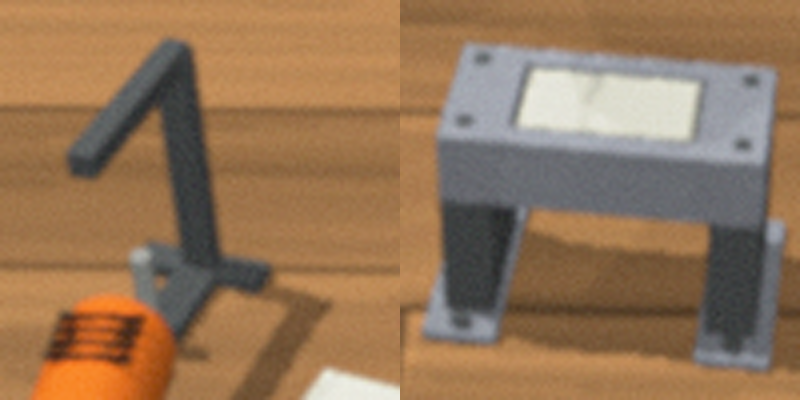

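```bash
cat > fit.py <<'E'
from h import *
from scipy.optimize import least_squares
def full(p,x0,y0,s,ox=0): p=np.array(p,float); return np.c_[x0+(p[:,0]-ox+.5)/s-.5, y0+(p[:,1]+.5)/s-.5]
def fit(obs,x0,name):
    def res(q):
        c,s=np.cos(q[2]),np.sin(q[2]); M=np.array([[c,-s,0],[s,c,0],[0,0,1]])
        return np.concatenate([(pix(d,np.array(L)@M.T+[q[0],q[1],0])-uv).ravel() for d,L,uv in obs])
    r=least_squares(res,x0,loss='soft_l1'); print(name,r.x.round(4),np.degrees(r.x[2]).round(2),'\n',res(r.x).reshape(-1,2).round(1).tolist()); return r.x
E
cat > m.py <<'E'
from fit import *
t,s=load('top0'),load('scene0')
a,b=.045,.092; e,f=.028,.050
top=[[a,b,.138],[a,-b,.138],[-a,-b,.138],[-a,b,.138]]; st=[[e,f,.138],[e,-f,.138],[-e,-f,.138],[-e,f,.138]]
n=fit([(t,top[:2]+st,full([(66,52),(373,97),(129,86),(293,112),(281,204),(116,180)],258,195,4.4)),
 (s,[top[2],top[3],top[0],top[1]]+[st[2],st[3],st[0],st[1]],full([(470,45),(776,70),(770,165),(438,137),(530,68),(700,82),(695,140),(516,127)],280,215,4,400))],[.6,0,0],'nest')
h=fit([(t,[[.05,0,.18],[0,0,.072],[.05,.018,.02],[-.064,.045,.012],[-.088,.045,.012],[-.088,-.045,.012]],full([(615,43.5),(562,136),(538,64),(447,221),(442,247),(577,290)],385,235,4.4,396)),
 (s,[[.05,0,.18],[-.084,0,.18],[0,0,.072]],full([(83,154),(176,41),(141,254)],165,175,4))],[.5,-.3,0],'hook')
a,b=.1,.09
fit([(t,[[a,b,.04],[a,-b,.04],[-a,-b,.04],[-a,b,.04]],[(187,220),(247,235),(229,302),(167,285)])],[.5,.3,0],'stand')
print('tub',at_z(t,[(219,189)],.1),'pol',at_z(t,[(422,205)],.08),'white',at_z(t,[(369,239)],.02),'disc',at_z(t,[(283,172)],.01))
E
python3 m.py
```

```text
nest [ 0.5857  0.0444 -0.1136] -6.51 
 [[-0.1, -1.1], [-1.9, -1.5], [0.1, -0.4], [-0.1, -1.0], [-0.4, -1.3], [-0.0, -1.2], [-1.4, -1.2], [0.6, -1.2], [-0.7, -0.9], [-0.6, -0.8], [0.2, -1.3], [0.8, -1.3], [-0.4, -0.9], [-0.2, -1.4]]
hook [ 0.4968 -0.2848 -0.2403] -13.77 
 [[0.3, -0.8], [-0.4, -0.2], [-0.2, -0.9], [1.2, -0.8], [0.2, 1.4], [-0.2, -0.1], [-0.5, -0.7], [0.4, -1.7], [0.4, -0.8]]
stand [ 0.4964  0.3159 -0.228 ] -13.07 
 [[-0.2, -1.7], [0.9, -0.7], [-0.3, 0.8], [-0.2, 1.4]]
tub [[0.68901338 0.28267344 0.1       ]] pol [[ 0.66547614 -0.28212608  0.08      ]] white [[ 0.57263296 -0.14090895  0.02      ]] disc [[0.76450713 0.11463006 0.01      ]]
```

```bash
python3 - <<'E'
from h import *
from scipy.spatial.transform import Rotation as Ro
s=ctrl.get_state(); M=Ro.from_quat(s['tool_rot']).as_matrix(); print(M.round(3))
print('jaw axis az',np.degrees(np.arctan2(M[1,0],M[0,0])), s['position'])
E
```

```text
[[ 0.444 -0.001 -0.896]
 [ 0.896 -0.001  0.444]
 [-0.002 -1.     0.   ]]
jaw axis az 63.653996305436 [0.2659288  0.53716428 0.2218921 ]
```

Request:
apply_moves(increments=[4,-3.5,3,0,0,1.3,8,-8,4,0,0,2.6,12,-12.5,5,0,0,3.9,15,-18,5,0,0,5.2,17,-24,5,0,0,6.5,18.5,-30,5,0,0,7.8,19.5,-36,5,0,0,9.1,20.5,-42,5,0,0,10.4,21,-48,5,0,0,11.5,21.5,-54,5,0,0,12.6], grip=8.78)

```text
clock: 1.35
position: [0.481, -0.0043, 0.2724]
tool_rot: [-0.556, -0.437, 0.437, 0.556]
contact_force: [1.0, -0.7, 0.8]
opening: 0.0878
```

Request:
apply_moves(increments=[0.5,-6,0,0,0,0,1,-12,0,0,0,0,1.3,-18,0,0,0,0,1.5,-23,0,0,0,0,1.6,-26.5,0,0,0,0,1.6,-28.2,-1,0,0,0,1.6,-28.2,-3,0,0,0,1.6,-28.2,-4,0,0,0,1.6,-28.2,-4,0,0,0,1.6,-28.2,-4,0,0,0])

```text
clock: 2.6
position: [0.4976, -0.2839, 0.2331]
tool_rot: [0.556, 0.437, -0.437, -0.556]
contact_force: [-0.4, 0.1, -0.1]
opening: 0.0879
```

```bash
python3 - <<'E'
from h import *
from scipy.spatial.transform import Rotation as Ro
s=ctrl.get_state(); M=Ro.from_quat(s['tool_rot']).as_matrix()
print('jaw',np.degrees(np.arctan2(M[1,0],M[0,0])), s['position'],s['contact_force'],s['clock'],s['joint_pos'])
snap('top','top1');snap('scene','scene1')
A=cv2.imread('pics/top1.png')[220:320,370:470];B=cv2.imread('pics/scene1.png')[140:260,150:270]
cv2.imwrite('pics/c3.png',np.hstack([cv2.resize(A,(400,400)),cv2.resize(B,(400,400))]))
E
```

```text
jaw 76.3006715579454 [ 0.49759463 -0.28393472  0.2331108 ] [-0.35608159  0.13994183 -0.11032859] 2.6 [-6.39066669e-01  3.10278571e-01  1.55694774e+00 -3.39731985e-05
  1.27371092e+00 -1.97075476e+00]
```

View pics/c3.png

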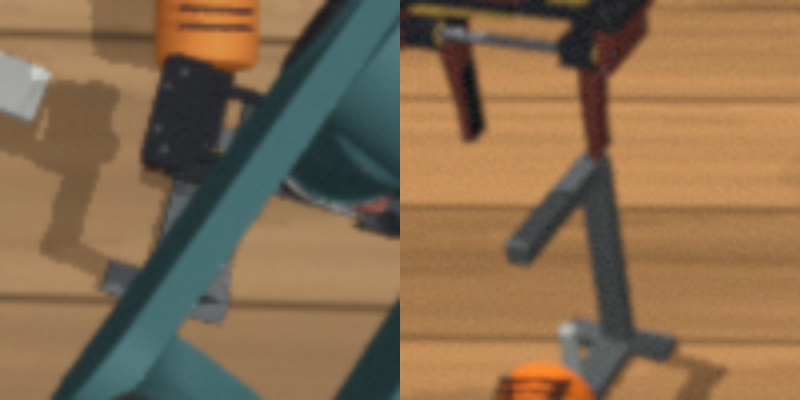

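```bash
python3 - <<'E'
from h import *
s=load('scene1'); p=np.array([.4976,-.2839,.2331]); j=np.array([.237,.9715,0])*.044
print(pix(s,[p,p+j,p-j]), 'seen (172,180),(209,187)')
E
```

```text
[[191.57593857 182.02480974]
 [208.78937175 184.45541103]
 [174.71596633 179.65326955]] seen (172,180),(209,187)
```

Request:
apply_moves(increments=[0,-0.1,-2,0,0,0,0,-0.1,-4.5,0,0,0,0,-0.1,-7,0,0,0,0,-0.1,-8.1,0,0,0,0,-0.1,-8.1,0,0,0,0,-0.1,-8.1,0,0,0,0,-0.1,-8.1,0,0,0,0,-0.1,-8.1,0,0,0,0,-0.1,-8.1,0,0,0,0,-0.1,-8.1,0,0,0])

```text
clock: 3.95
position: [0.4972, -0.2854, 0.1517]
tool_rot: [0.556, 0.437, -0.437, -0.556]
contact_force: [-1.1, 0.0, 0.3]
opening: 0.0876
```

Request:
apply_moves(increments=[0,0,0,0,0,0,0,0,0,0,0,0,0,0,0,0,0,0,0,0,0,0,0,0,0,0,0,0,0,0,0,0,0,0,0,0,0,0,0,0,0,0,0,0,0,0,0,0,0,0,0,0,0,0,0,0,0,0,0,0], grip=0, squeeze=55)

```text
clock: 5.2
position: [0.4972, -0.2853, 0.1516]
tool_rot: [-0.556, -0.437, 0.437, 0.556]
contact_force: [0.5, 0.6, 0.1]
opening: 0.0181
```

Request:
apply_moves(increments=[-0.5,0,2,0,0,0,-2,2,4,0,0,0,-4,6,4,0,0,1,-5.5,11,4,0,0,2,-6.2,16,4,0,0,3.5,-6.2,21,4,0,0,5,-6.2,26,4,0,0,6.5,-6.2,30.5,3,0,0,7.26,-6.2,33.3,2,0,0,7.26,-6.2,33.3,1.2,0,0,7.26])

```text
clock: 6.45
position: [0.4342, 0.0493, 0.1628]
tool_rot: [-0.526, -0.471, 0.472, 0.527]
contact_force: [0.2, -0.7, -3.5]
opening: 0.0179
```

```bash
python3 - <<'E'
from h import *
from scipy.spatial.transform import Rotation as Ro
s=ctrl.get_state(); M=Ro.from_quat(s['tool_rot']).as_matrix()
print('jaw',np.degrees(np.arctan2(M[1,0],M[0,0])), s['position'],s['contact_force'],s['clock'])
snap('top','top2');snap('scene','scene2')
A=cv2.imread('pics/top2.png')[190:310,240:360];B=cv2.imread('pics/scene2.png')[170:310,260:400]
cv2.imwrite('pics/c4.png',np.hstack([cv2.resize(A,(400,400)),cv2.resize(B,(400,400))]))
E
```

```text
jaw 83.6889210392738 [0.43421425 0.04933119 0.16284065] [ 0.15729001 -0.69109858 -3.45729476] 6.45
```

View pics/c4.png

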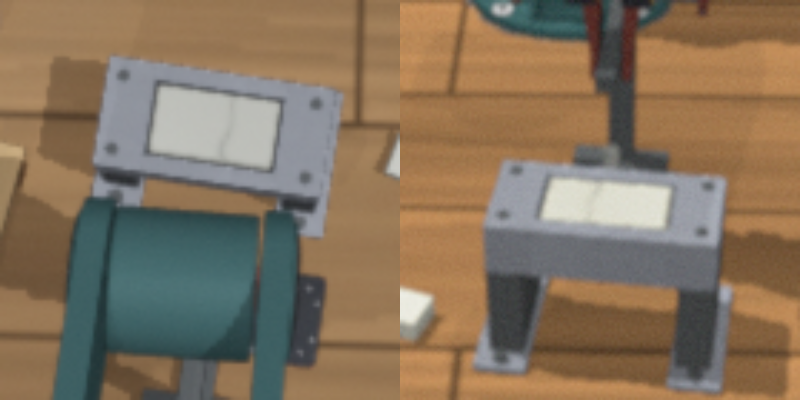

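Request:
apply_moves(increments=[2,-0.23,0,0,0,0,4,-0.45,0,0,0,0,6,-0.68,0,0,0,0,8,-0.91,0,0,0,0,10,-1.13,0,0,0,0,12,-1.36,0,0,0,0,13.5,-1.53,0,0,0,0,14.9,-1.7,0,0,0,0,14.9,-1.7,0,0,0,0,14.9,-1.7,0,0,0,0])

```text
clock: 7.8
position: [0.5833, 0.0307, 0.1634]
tool_rot: [-0.527, -0.471, 0.471, 0.528]
contact_force: [-1.1, 0.4, -4.2]
opening: 0.0178
```

```bash
python3 - <<'E'
from h import *
s=ctrl.get_state(); print(s['position'],s['contact_force'],s['moment'])
snap('scene','scene3')
B=cv2.imread('pics/scene3.png')[190:330,260:400]
cv2.imwrite('pics/c5.png',cv2.resize(B,(600,600),interpolation=cv2.INTER_CUBIC))
E
```

```text
[0.58330913 0.03067552 0.16336359] [-1.06083638  0.41947588 -4.17915657] [ 0.08606704 -0.01277582 -0.02225644]
```

View pics/c5.png

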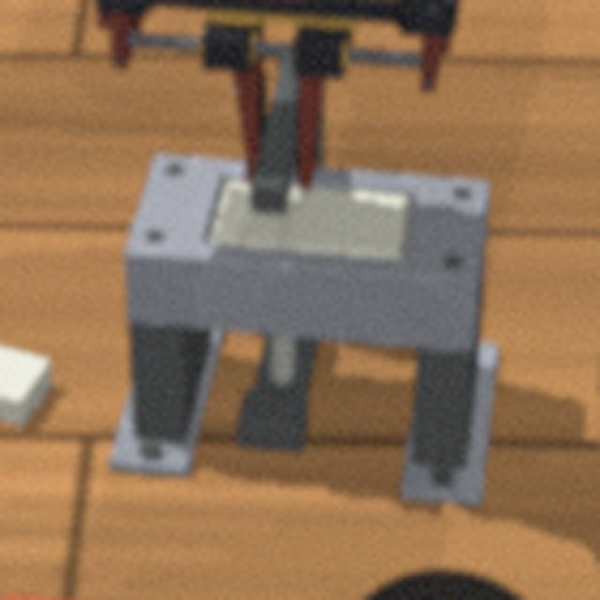

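```bash
python3 - <<'E'
from h import *
s=load('scene3'); a=np.radians(-6.4); M=np.array([[np.cos(a),-np.sin(a),0],[np.sin(a),np.cos(a),0],[0,0,1]])
f=np.array([.5833,.0307,.0117])
print('toe',pix(s,np.array([[.05,-.018,0],[.05,.018,0],[.05,0,.1683-.0064]])@M.T+f))
n=np.array([.5857,.0444,0])
print('nest feet back outer/top corners',pix(s,np.array([[.065,-.102,0.0],[.065,.102,0.0],[.045,-.092,.138],[.045,.092,.138]])@M.T+n))
g=lambda x,y:(round(260+(x+.5)/4.286-.5,1),round(190+(y+.5)/4.286-.5,1))
print(g(238,445),g(302,448),'feet',g(112,467),g(484,502),'top',g(128,256),g(478,278))
E
```

```text
toe [[315.71445175 293.91777556]
 [330.99587049 295.32258671]
 [323.07932566 239.21390182]]
nest feet back outer/top corners [[285.19353826 299.39401026]
 [372.2538221  307.51990185]
 [288.55224174 248.10189754]
 [371.43979249 254.96311541]]
(315.1, 293.4) (330.1, 294.1) feet (285.7, 298.6) (372.5, 306.7) top (289.5, 249.3) (371.1, 254.5)
```

Request:
apply_moves(increments=[0,0,0.2,0,0,0,0,0,0.4,0,0,0,0,0,0.5,0,0,0,0,0,0.6,0,0,0,0,0,0.65,0,0,0,0,0,0.7,0,0,0,0,0,0.75,0,0,0,0,0,0.8,0,0,0,0,0,0.8,0,0,0,0,0,0.8,0,0,0])

```text
clock: 9.1
position: [0.5835, 0.0307, 0.1697]
tool_rot: [-0.527, -0.47, 0.471, 0.528]
contact_force: [3.8, 0.3, -26.2]
opening: 0.0177
```

Request:
apply_moves(increments=[0,0,-0.1,0,0,0,0,0,-0.1,0,0,0,0.01,0.1,-0.1,0,0,0,0.02,0.2,-0.1,0,0,0,0.03,0.3,-0.1,0,0,0,0.04,0.4,-0.1,0,0,0,0.05,0.45,-0.1,0,0,0,0.05,0.45,-0.1,0,0,0,0.05,0.45,-0.1,0,0,0,0.05,0.45,-0.1,0,0,0])

```text
clock: 10.35
position: [0.5838, 0.0324, 0.1698]
tool_rot: [0.528, 0.469, -0.473, -0.526]
contact_force: [2.7, -7.7, -25.4]
opening: 0.0174
```

Request:
apply_moves(increments=[0.01,0.1,0,0,0,0,0.02,0.2,0,0,0,0,0.03,0.3,0,0,0,0,0.04,0.4,0,0,0,0,0.05,0.45,0,0,0,0,0.05,0.45,0,0,0,0,0.05,0.45,0,0,0,0,0.05,0.45,0,0,0,0,0.05,0.45,0,0,0,0,0.05,0.45,0,0,0,0])

```text
clock: 11.6
position: [0.5837, 0.0356, 0.1698]
tool_rot: [0.528, 0.469, -0.474, -0.526]
contact_force: [1.0, -11.4, -23.1]
opening: 0.0177
```

Request:
apply_moves(increments=[0,0,-0.05,0,0,0,0,0,-0.1,0,0,0,0,0,-0.12,0,0,0,0,0,-0.12,0,0,0,0,0,-0.12,0,0,0,0,0,-0.12,0,0,0,0,0,-0.12,0,0,0,0,0,-0.12,0,0,0,0,0,-0.12,0,0,0,0,0,-0.12,0,0,0])

```text
clock: 12.85
position: [0.5842, 0.0373, 0.1698]
tool_rot: [0.528, 0.47, -0.473, -0.527]
contact_force: [0.2, -6.0, -14.9]
opening: 0.0176
```

Request:
apply_moves(increments=[0.01,0.1,-0.03,0,0,0,0.02,0.2,-0.03,0,0,0,0.03,0.3,-0.03,0,0,0,0.04,0.4,-0.03,0,0,0,0.05,0.45,-0.03,0,0,0,0.05,0.45,-0.03,0,0,0,0.05,0.45,-0.03,0,0,0,0.05,0.45,-0.03,0,0,0,0.05,0.45,-0.03,0,0,0,0.05,0.45,-0.03,0,0,0])

```text
clock: 14.1
position: [0.5848, 0.0422, 0.1698]
tool_rot: [0.528, 0.47, -0.472, -0.527]
contact_force: [-1.4, -5.3, -13.1]
opening: 0.0176
```

Request:
apply_moves(increments=[0.01,0.1,0,0,0,0,0.02,0.2,0,0,0,0,0.03,0.3,0,0,0,0,0.04,0.4,0,0,0,0,0.05,0.45,0,0,0,0,0.05,0.45,0,0,0,0,0.05,0.45,0,0,0,0,0.05,0.45,0,0,0,0,0.05,0.45,0,0,0,0,0.05,0.45,0,0,0,0])

```text
clock: 15.35
position: [0.5853, 0.0467, 0.1698]
tool_rot: [0.528, 0.47, -0.472, -0.527]
contact_force: [-0.0, -5.8, -13.7]
opening: 0.0176
```

Request:
apply_moves(increments=[0.01,0.1,0,0,0,0,0.02,0.2,0,0,0,0,0.03,0.3,0,0,0,0,0.04,0.4,0,0,0,0,0.05,0.45,0,0,0,0,0.05,0.45,0,0,0,0,0.05,0.45,0,0,0,0,0.05,0.45,0,0,0,0,0.05,0.45,0,0,0,0,0.05,0.45,0,0,0,0])

```text
clock: 16.6
position: [0.5858, 0.0514, 0.1699]
tool_rot: [0.528, 0.47, -0.472, -0.527]
contact_force: [-1.3, -5.7, -12.8]
opening: 0.0179
```

Request:
apply_moves(increments=[0.01,0.1,0,0,0,0,0.02,0.2,0,0,0,0,0.03,0.3,0,0,0,0,0.04,0.4,0,0,0,0,0.05,0.45,0,0,0,0,0.05,0.45,0,0,0,0,0.05,0.45,0,0,0,0,0.05,0.45,0,0,0,0,0.05,0.45,0,0,0,0,0.05,0.45,0,0,0,0])

```text
clock: 17.85
position: [0.5872, 0.0577, 0.1691]
tool_rot: [0.527, 0.471, -0.471, -0.527]
contact_force: [-0.1, -0.6, -4.1]
opening: 0.0173
```

Request:
apply_moves(increments=[0.01,0.1,0,0,0,0,0.02,0.15,0,0,0,0,0.02,0.15,0.1,0,0,0,0.02,0.15,0.2,0,0,0,0.02,0.15,0.3,0,0,0,0.02,0.15,0.4,0,0,0,0.02,0.15,0.5,0,0,0,0.02,0.15,0.6,0,0,0,0.02,0.15,0.6,0,0,0,0.02,0.15,0.6,0,0,0])

```text
clock: 19.1
position: [0.5874, 0.0592, 0.1751]
tool_rot: [0.527, 0.471, -0.471, -0.527]
contact_force: [-0.3, 0.6, -4.3]
opening: 0.0174
```

Request:
apply_moves(increments=[0,0,0.3,0,0,0,0,0,0.6,0,0,0,0,0,1.0,0,0,0,0,0,1.4,0,0,0,0,0,1.8,0,0,0,0,0,2.2,0,0,0,0,0,2.6,0,0,0,0,0,3,0,0,0,0,0,3,0,0,0,0,0,3,0,0,0], squeeze=60)

```text
clock: 20.35
position: [0.5874, 0.0592, 0.2058]
tool_rot: [0.528, 0.471, -0.471, -0.527]
contact_force: [-0.4, -0.1, -13.9]
opening: 0.0175
```

Request:
apply_moves(increments=[0,0,0.2,0,0,0,0,0,0.4,0,0,0,0,0,0.6,0,0,0,0,0,0.8,0,0,0,0,0,0.95,0,0,0,0,0,1.05,0,0,0,0,0,1.05,0,0,0,0,0,1.05,0,0,0,0,0,1.05,0,0,0,0,0,1.05,0,0,0])

```text
clock: 21.6
position: [0.5874, 0.0592, 0.2157]
tool_rot: [0.527, 0.471, -0.471, -0.527]
contact_force: [-0.4, -0.3, -17.9]
opening: 0.0179
```

```bash
python3 - <<'E'
from h import *
s=ctrl.get_state(); print(s['position'],s['contact_force'],s['moment'])
snap('scene','scene4')
B=cv2.imread('pics/scene4.png')[170:310,260:400]
cv2.imwrite('pics/c6.png',cv2.resize(B,(600,600),interpolation=cv2.INTER_CUBIC))
E
```

```text
[0.58741    0.05916049 0.21574419] [ -0.43728748  -0.29221225 -17.88701939] [ 0.00461096  0.05997285 -0.02442769]
```

View pics/c6.png

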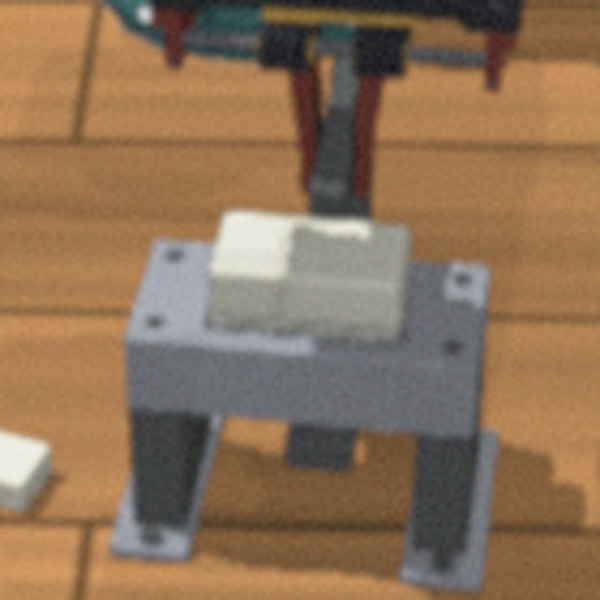

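Request:
apply_moves(increments=[0,0,-0.5,0,0,0,0,0,-1.2,0,0,0,0,0,-2,0,0,0,0,0,-3,0,0,0,0,0,-4,0,0,0,0,0,-4.8,0,0,0,0,0,-5.25,0,0,0,0,0,-5.3,0,0,0,0,0,-5.3,0,0,0,-0.11,-1,-5.3,0,0,0])

```text
clock: 22.9
position: [0.5864, 0.0493, 0.1625]
tool_rot: [-0.527, -0.471, 0.471, 0.527]
contact_force: [0.1, -0.4, -4.4]
opening: 0.0177
```

Request:
apply_moves(increments=[0,-0.3,0,0,0,0,-2,-0.07,0,0,0,0,-4,0.16,0,0,0,0,-6,0.4,0,0,0,0,-8,0.6,0,0,0,0,-10,0.85,0,0,0,0,-12,1.1,0,0,0,0,-14,1.3,0,0,0,0,-15,1.4,0,0,0,0,-15,1.4,0,0,0,0])

```text
clock: 24.15
position: [0.4361, 0.063, 0.1627]
tool_rot: [0.528, 0.471, -0.471, -0.527]
contact_force: [-0.8, 1.0, -4.7]
opening: 0.0174
```

Request:
apply_moves(increments=[0,-3,0.5,0,0,0,0,-7,1,0,0,0,0.5,-11,1,0,0,0,1.5,-14.5,1,0,0,0,3,-17,0.5,0,0,0,3.4,-17.3,0,0,0,0,3.4,-17.3,-0.4,0,0,0,3.4,-17.3,-0.8,0,0,0,3.4,-17.3,-1,0,0,0,3.4,-17.3,-1.1,0,0,0])

```text
clock: 25.4
position: [0.4704, -0.1095, 0.152]
tool_rot: [0.527, 0.471, -0.471, -0.527]
contact_force: [-1.7, -0.1, 5.8]
opening: 0.0176
```

Request:
apply_moves(increments=[0,0,0.05,0,0,0,0,0,0.05,0,0,0,0,0,0.05,0,0,0,0,0,0.05,0,0,0,0,0,0.05,0,0,0,0,0,0.05,0,0,0,0,0,1,0,0,0,0,0,3,0,0,0,0,0,6,0,0,0,0,0,10,0,0,0], grip=8.78)

```text
clock: 26.65
position: [0.4697, -0.1096, 0.2526]
tool_rot: [-0.527, -0.471, 0.471, 0.528]
contact_force: [0.3, 0.0, 0.4]
opening: 0.0879
```

```bash
python3 - <<'E'
from h import *
s=ctrl.get_state(); print(s['position'],s['contact_force'],s['opening'],s['joint_pos'])
snap('scene','scene5');snap('top','top5')
A=cv2.imread('pics/top5.png')[190:310,260:410];B=cv2.imread('pics/scene5.png')[170:310,220:395]
cv2.imwrite('pics/c7.png',np.vstack([cv2.resize(A,(375,300)),cv2.resize(B,(375,300))]) if 0 else np.hstack([cv2.resize(A,(375,300)),cv2.resize(B,(375,300))]))
E
```

```text
[ 0.46971939 -0.10961713  0.25255602] [0.32815661 0.00534238 0.35226651] 0.08794551341705246 [-3.72515752e-01  1.59792153e-01  1.71255021e+00 -1.09892909e-04
  1.27068328e+00 -1.83008138e+00]
```

View pics/c7.png

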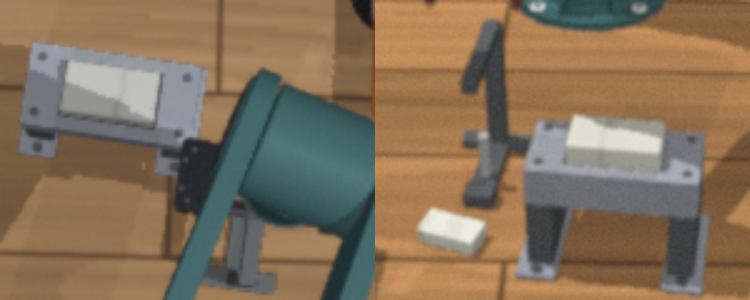

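Hook stands upright to the −y front of the nest (c7 right, ~(487,120)), and the stone is well proud. Now the stone.

Request:
apply_moves(increments=[0.5,1.5,0.5,0,0,-9,2,3.5,0.5,0,0,-19,3.5,5.5,0.5,0,0,-29,5,7.5,0.5,0,0,-39,7,9.5,0.5,0,0,-49,9,11.5,0.5,0,0,-59,10.5,13.5,0.5,0,0,-69,11.6,15.4,0.5,0,0,-79,11.6,15.4,0.5,0,0,-88,11.6,15.4,0.5,0,0,-90], squeeze=30)

```text
clock: 28.0
position: [0.586, 0.0444, 0.256]
tool_rot: [0.706, -0.04, 0.04, -0.706]
contact_force: [0.1, 0.7, -0.5]
opening: 0.0876
```

```bash
python3 - <<'E'
from h import *
from scipy.spatial.transform import Rotation as Ro
s=ctrl.get_state(); M=Ro.from_quat(s['tool_rot']).as_matrix()
print('jaw',np.degrees(np.arctan2(M[1,0],M[0,0])), s['position'],s['contact_force'],s['clock'])
E
```

```text
jaw -6.476834580082768 [0.5860185  0.04440433 0.25604553] [ 0.13609762  0.68310652 -0.47852836] 28.0
```

Descend 10.7 cm to TCP z ≈ 0.149, then close.

Request:
apply_moves(increments=[0,0,-2.5,0,0,0,0,0,-5,0,0,0,0,0,-7,0,0,0,0,0,-8.5,0,0,0,0,0,-9.5,0,0,0,0,0,-10.2,0,0,0,0,0,-10.7,0,0,0,0,0,-10.7,0,0,0,0,0,-10.7,0,0,0,0,0,-10.7,0,0,0])

```text
clock: 29.25
position: [0.5867, 0.0442, 0.15]
tool_rot: [0.706, -0.04, 0.04, -0.706]
contact_force: [-0.1, 0.8, 0.1]
opening: 0.0879
```

Request:
apply_moves(increments=[0,0,0,0,0,0,0,0,0,0,0,0,0,0,0,0,0,0,0,0,0,0,0,0,0,0,0,0,0,0,0,0,0,0,0,0,0,0,0,0,0,0,0,0,0,0,0,0,0,0,0,0,0,0,0,0,0,0,0,0], grip=0, squeeze=40)

```text
clock: 30.5
position: [0.5855, 0.0442, 0.1495]
tool_rot: [0.706, -0.041, 0.039, -0.706]
contact_force: [-6.1, -0.0, 4.7]
opening: 0.0558
```

Request:
apply_moves(increments=[0,0,0.2,0,0,0,0,0,0.5,0,0,0,0,0,0.9,0,0,0,0,0,1.5,0,0,0,0,0,2.2,0,0,0,0,0,3,0,0,0,0,0,4,0,0,0,0,0,5,0,0,0,0,0,5,0,0,0,0,0,5,0,0,0])

```text
clock: 31.75
position: [0.5862, 0.0442, 0.1995]
tool_rot: [-0.706, 0.04, -0.04, 0.706]
contact_force: [-0.1, -0.4, -4.2]
opening: 0.0553
```

Request:
apply_moves(increments=[-1,2,0.5,0,0,0,-2,5,1,0,0,-1,-3.2,9,1,0,0,-2,-4.5,13,1,0,0,-3,-5.8,17,1,0,0,-4,-7,20.5,1,0,0,-5,-8,23.5,1,0,0,-6,-8.7,26,1,0,0,-6.6,-9,27.2,1,0,0,-6.6,-9,27.2,1,0,0,-6.6])

```text
clock: 33.0
position: [0.4957, 0.3168, 0.2095]
tool_rot: [0.703, -0.08, 0.08, -0.702]
contact_force: [0.7, -0.0, -3.5]
opening: 0.0554
```

```bash
python3 - <<'E'
from h import *
s=ctrl.get_state(); print(s['position'],s['contact_force'],s['opening'])
snap('scene','scene6')
A=cv2.imread('pics/top0.png')[205:315,150:260];B=cv2.imread('pics/scene0.png')[210:310,390:490]
C=cv2.imread('pics/scene6.png')[170:310,370:510]
g=lambda i:cv2.resize(i,(400,400),interpolation=cv2.INTER_CUBIC)[:300]
cv2.imwrite('pics/c8.png',np.vstack([np.hstack([g(A)[:,:400],g(B)]),np.hstack([cv2.resize(C,(300,300)),np.zeros((300,500,3),np.uint8)])]))
E
```

```text
[0.49570049 0.31675157 0.20950081] [ 0.72841421 -0.03496476 -3.50020055] 0.055397256080377676
```

View pics/c8.png

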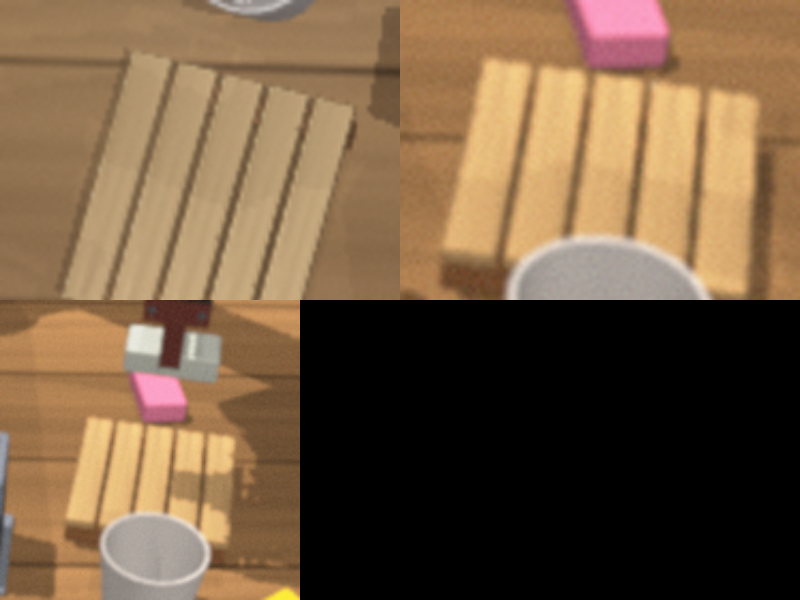

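```bash
python3 - <<'E'
from fit import *
t,s=load('top0'),load('scene0'); a,b=.1,.09
fit([(t,[[a,b,.04],[a,-b,.04],[-a,b,.04]],full([(130,52),(353,107),(62,293)],150,205,3.636)),
(s,[[-a,-b,.04],[-a,b,.04],[a,-b,.04],[a,b,.04]],full([(485,61),(757,95),(443,258),(747,297)],390,210,4,400))],[.5,.3,0],'stand')
E
```

```text
stand [ 0.5004  0.3168 -0.216 ] -12.38 
 [[0.7, -1.8], [0.6, -1.7], [0.2, 0.2], [-0.2, -1.0], [0.4, -0.0], [0.3, -2.8], [0.8, -1.0]]
```

Request:
apply_moves(increments=[0.1,0,-2,0,0,0,0.3,0,-4.5,0,0,0,0.3,0,-7,0,0,0,0.3,0,-9.5,0,0,0,0.3,0,-12,0,0,0,0.3,0,-13.5,0,0,0,0.3,0,-14.8,0,0,0,0.3,0,-15.5,0,0,0,0.3,0,-15.8,0,0,0,0.3,0,-15.8,0,0,0])

```text
clock: 34.3
position: [0.4996, 0.3159, 0.057]
tool_rot: [-0.702, 0.08, -0.081, 0.703]
contact_force: [-11.7, -8.6, 40.2]
opening: 0.0557
```

Request:
apply_moves(increments=[0,0,-0.1,0,0,0,0,0,-0.2,0,0,0,0,0,-0.3,0,0,0,0,0,-0.4,0,0,0,0,0,-0.5,0,0,0,0,0,-0.55,0,0,0,0,0,-0.6,0,0,0,0,0,-0.6,0,0,0,0,0,-0.6,0,0,0,0,0,-0.6,0,0,0])

```text
clock: 35.55
position: [0.5001, 0.3178, 0.0539]
tool_rot: [-0.701, 0.079, -0.082, 0.704]
contact_force: [-17.5, -4.6, 62.7]
opening: 0.0557
```

Request:
apply_moves(increments=[0,0,0.3,0,0,0,0,0,0.6,0,0,0,0,0,0.6,0,0,0,0,0,0.6,0,0,0,0,0,0.6,0,0,0,0,0,0.6,0,0,0,0,0,0.6,0,0,0,0,0,0.6,0,0,0,0,0,0.6,0,0,0,0,0,0.6,0,0,0])

```text
clock: 36.8
position: [0.5005, 0.317, 0.054]
tool_rot: [-0.702, 0.08, -0.081, 0.703]
contact_force: [-4.7, -0.1, 17.5]
opening: 0.0557
```

```bash
python3 - <<'E'
from h import *
s=ctrl.get_state(); print(s['position'],s['contact_force'],s['moment'],s['tool_rot'])
snap('scene','scene7');snap('top','top7')
A=cv2.imread('pics/top7.png')[200:310,150:260];C=cv2.imread('pics/scene7.png')[190:310,380:500]
g=lambda i:cv2.resize(i,(400,400),interpolation=cv2.INTER_CUBIC)
cv2.imwrite('pics/c9.png',np.hstack([g(A),g(C)]))
E
```

```text
[0.50047333 0.31704173 0.05399234] [-4.70032925 -0.06455721 17.48640536] [0.02848828 0.99643744 0.11236286] [-0.70179516  0.07978176 -0.08130926  0.70321208]
```

View pics/c9.png

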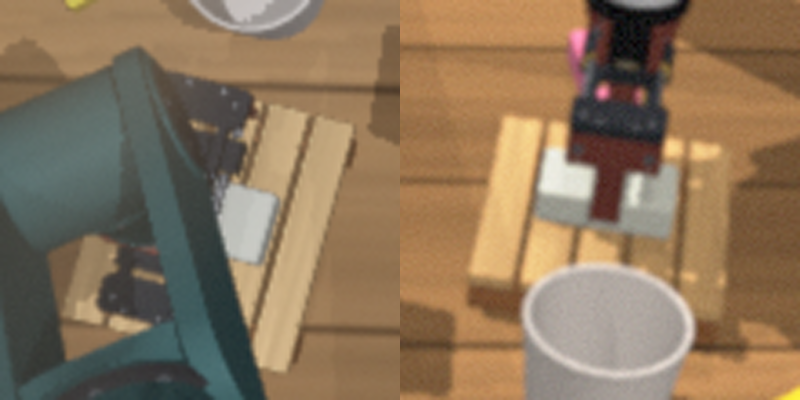

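```bash
python3 - <<'E'
from h import *
s,t=load('scene7'),load('top7'); a=np.radians(-13.1); M=np.array([[np.cos(a),-np.sin(a),0],[np.sin(a),np.cos(a),0],[0,0,1]])
f=np.array([.5005,.317,0]); e,g=.028,.05
for z in (.04,.05):
    P=np.array([[e,-g,z],[e,g,z],[e,-g,z+.03],[e,g,z+.03],[-e,-g,z+.03],[-e,g,z+.03]])@M.T+f
    print(z,'scene',((pix(s,P)-[380,190])*3.333+[400,0]).round().tolist())
    print('  top',((pix(t,P)[[2,4]]-[150,200])*3.636).round().tolist())
E
```

```text
0.04 scene [[535.0, 218.0], [671.0, 238.0], [540.0, 185.0], [677.0, 206.0], [548.0, 141.0], [682.0, 161.0]]
  top [[274.0, 191.0], [254.0, 262.0]]
0.05 scene [[537.0, 207.0], [673.0, 228.0], [541.0, 174.0], [679.0, 195.0], [549.0, 131.0], [684.0, 150.0]]
  top [[272.0, 190.0], [251.0, 262.0]]
```

Picture c9: stone lies flat at stand height (bottom corners (535,215) and (672,238) match the projection for z = 0.04), near the middle. Relax the press, then release.

Request:
apply_moves(increments=[0,0,0.1,0,0,0,0,0,0.2,0,0,0,0,0,0.2,0,0,0,0,0,0.2,0,0,0,0,0,0.2,0,0,0,0,0,0.2,0,0,0,0,0,0.2,0,0,0,0,0,0.2,0,0,0,0,0,0.2,0,0,0,0,0,0.2,0,0,0])

```text
clock: 38.15
position: [0.5004, 0.3166, 0.054]
tool_rot: [-0.702, 0.08, -0.081, 0.703]
contact_force: [2.9, 3.8, 5.2]
opening: 0.0557
```

Request:
apply_moves(increments=[0,0,0,0,0,0,0,0,0,0,0,0,0,0,0,0,0,0,0,0,0,0,0,0,0,0,0,0,0,0,0,0,0,0,0,0,0,0,0.5,0,0,0,0,0,2,0,0,0,0,0,4,0,0,0,0,0,7,0,0,0], grip=8.78)

```text
clock: 39.4
position: [0.499, 0.316, 0.1248]
tool_rot: [0.703, -0.081, 0.08, -0.702]
contact_force: [0.2, 0.3, 0.0]
opening: 0.0877
```

Request:
apply_moves(increments=[0,0,5,0,0,0,-2,0,10,0,0,0,-6,3,12,0,0,0,-10,7,12,0,0,0,-13,11,12,0,0,0,-16,15,12,0,0,0,-18,19,12,0,0,0,-20,22,12,0,0,0,-20,22,12,0,0,0,-20,22,12,0,0,0])

```text
clock: 40.65
position: [0.2995, 0.5356, 0.2442]
tool_rot: [0.703, -0.08, 0.081, -0.702]
contact_force: [-0.5, -0.4, 0.5]
opening: 0.0878
```

```bash
python3 - <<'E'
from h import *
s=ctrl.get_state(); print(s['position'],s['contact_force'],s['opening'],s['clock'])
snap('scene','scene8');snap('top','top8')
C=cv2.imread('pics/scene8.png')[170:370,110:510];A=cv2.imread('pics/top8.png')[140:310,150:490]
cv2.imwrite('pics/c10.png',np.vstack([cv2.resize(C,(600,300)),cv2.resize(A,(600,300))]))
E
```

```text
[0.29954107 0.53557732 0.24419198] [-0.52812833 -0.39266398  0.4902239 ] 0.08777158150686562 40.65
```

View pics/c10.png

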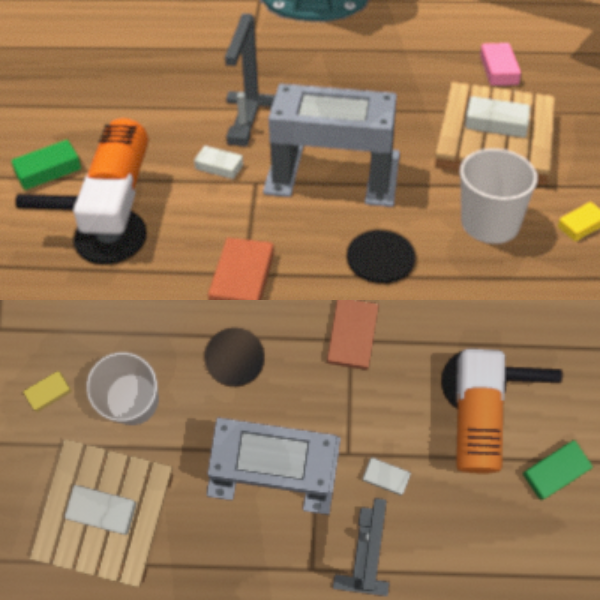

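Picture c10: the stone lies at (100,510), and the stand's middle is at (102,512). The hook stands upright at (370,550), and nothing else has moved. Handing in.

```bash
python3 -c "
from cell import ctrl
print(ctrl.job_done())"
```

```text
the job is handed in; nothing more can be done
None
```

The job is done and handed in at about 41 s of the 67 s allowed. I brought the hook in under the nest and felt for the knockout hole, which was about 15 mm towards +y. I pushed the plate up until the stone stood well proud. Then I lowered the hook out, stood it upright on the nest's −y, robot-facing side, and laid the stone on the stand.

**Last checks:** the final pictures show the stone flat, about 2 px of the enlarged picture (a few mm) from the stand's middle, and the hook upright. The tub, polisher, offcut and disc look unmoved, and the robot is touching nothing.

**What disagreed:** the stone met the stand about 1 cm earlier than I had worked out. It was pressed down with up to about 63 N at the wrist, under the 120 N limit, before I relaxed and released it. I did not find out why. One possibility is that the plate rose less than the 36 mm I took from the arm's height.

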